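# Latch, tug and turn over an insert carrier

### The job

Lower the mould-insert carrier gently into the nest of the turnover cradle and let go, then swing the latch arm all the way across it until the arm meets its stop. Take the carrier by one of its end lugs and tug it upwards against the latch arm to make sure that it holds, then let go and turn the cradle right over by its crank, through half a turn to its stop, so that the carrier is left upside down, held by the closed latch. Leave the tin, the magnetic base and the scraper where they are.

Things in the scene. Friction and masses are not known exactly. Their poses are not given: they have to be found in the camera images.
- carrier: Insert carrier: bare aluminium plate 70 (x) by 150 (y) by 20 mm thick, flat on the bench at the start. Mid-top a dark steel block, 36 (x) by 52 (y) by 30 mm tall, to carry it by. At each end an upright lug 30 wide (x), 10 thick (y), 30 mm tall, centred 66 mm from the middle along y. The same either way round; 0.4 to 0.65 kg. Origin: centre of its underside, z up out of its top.
- nest (a point): Centre of the nest's floor, where the middle of the carrier's underside belongs. Axes turn with the cradle: y along the nest's length and axle, z out of its mouth, x across (away from the robot at the start). Aluminium frame 160 by 80 mm inside (5 mm play all round), walls 16 mm above the floor, 8 mm thick; floor an open ledge. The carrier lies in it long way along y, either way round.
- axle (a point): Middle of the cradle's axle, on the fixed stands of the fixture, 130 mm above the bench; it and the fixture do not move. Axes: y along the axle, z up. The nest floor lies 24 mm below the axle when level. The stands end 114 mm either side of the middle and stand 138 mm high.
- cradle (a joint): Angle of the cradle about its axle (rad): 0 = level, nest open upwards, on its stop; 3.14 = turned right over, on its other stop. It grows as the crank goes from the robot's side up over the top to the far side (a positive turn about the axle's y). Stiff: about 2 to 4 N at the crank, stays where it is left.
- crank_grip (a point): Middle of the crank's handle: a black round sleeve 18 mm in diameter, 80 mm long, parallel to the axle (y), spinning freely on its pin. It goes round the axle at 80 mm radius, 174 mm from the cradle's middle towards -y of the axle; at the start level with the axle on the robot's side. Free all round but for the crank arm, 43 mm away towards +y.
- latch_arm: Latch arm: flat steel bar 24 mm wide, 10 thick, reaching 129 mm from its pivot, with an upright black knob near its end. It swings 52 to 62 mm above the nest floor, over block and lugs; closed, it covers the block with 2 mm of play, the lugs stay free; lifting a lug 3 to 6 mm brings the block hard against it. Origin: on the pivot axis, at the bar's underside; bar along -x.
- latch (a joint): Angle of the latch arm (rad): 0 = closed, straight across the middle of the nest, on its stop; at the start open at 1.55 to 1.95, pointing along the nest's far side towards +y of the axle, clear of the nest. It closes anticlockwise seen from above (a positive turn about the level nest's z). Stiff: about 2 N at the knob; stays where it is left.
- latch_knob (a point): Grip point of the latch arm's knob: an upright black cylinder 17 mm in diameter, standing 35 mm above the bar; this point is on its axis, 22 mm above the bar's top, 112 mm from the pivot axis.
- latch_pivot (a point): Point on the latch arm's pivot axis at the height of the knob's grip point; 64 mm from the nest's middle on its +x (far) side. The arm turns about it, around the nest's z.
- tin: Bystander: open metal tin, 84 mm across, 45 mm high. Origin: centre of its underside.
- magnet: Bystander: grey-painted block of a magnetic base with a black switch knob on one side, 58 by 50 mm, 55 mm high. Origin: centre of its underside.
- scraper: Bystander: flat scraper with an orange handle, 170 mm long, lying on the bench. Origin: near its middle.
There are look-alikes about, which are no part of the job. What is shaped like the carrier but orange or turquoise is not meant.

How it is judged:
By the outcome, as a careful person would: the job done as asked, in the order asked, and still so for the second after the job is handed in, with the robot touching nothing.
It also fails if it takes over 72 s, if anything falls off the work surface, if the arm or the gripper's body presses on something with over 40 N, if the wrist force passes 120 N, or if a joint passes its speed limit or range.

### The arm

A 6-joint arm with a two-finger parallel gripper is mounted at the origin on the work surface. World frame = base frame: x ahead of the robot, y to its left, z up, the work surface at z = 0. Lengths are in m, angles in degrees, forces in N, time in s.
With the tool pointing down it reaches from about 0.325 to 0.75 m from the base axis. Payload 7.6 kg.
Tool frame: the origin (TCP) lies between the finger pads; the fingertips stand 11 mm ahead of it and the grasp point (between the pads) lies 8 mm behind it; z points along the fingers, y is the line along which they close (so a half turn about z gives the same grasp; the last joint's range is limited). The gripper opens to 85 mm and grips with 20 to 120 N. Pads are 22 mm wide; open, the fingers measure 114 mm over their backs; the gripper's body (76 mm by 85 mm) begins 54 mm behind the grasp point. The pads swing forward as they close: fully open they stand 13 mm farther back than shut.
Start: joints at [-72.382, 2.991, 80.254, -0, 96.75, -4.028], TCP at [0.194, -0.488, 0.207] pointing down, gripper open.
Joint ranges: [-166.34, 166.34], [-52.06, 124.39], [6.96, 135.62], [-60.46, 240.46], [14.63, 156.25], [-167.68, 167.68]. Speed limits (degrees/s): [147.25, 147.25, 172.46, 180, 180, 180].

### API

Orientations are given as [roll, pitch, yaw] about the fixed x, y, z axes, in that order (R = Rz(yaw) Ry(pitch) Rx(roll)).
In Python, from cell import arm, capture, nets gives the robot as it stands. Calls block until the motion is done:
- arm.goto(position, orientation): joint-space move of the TCP to a pose.
- arm.line_to(position, ori=None, speed=0.15, threshold=None): straight line of the TCP; ori=None keeps the orientation; speed is the mean speed in m/s. With threshold (N) it stops when the force on the tool has changed by that much, and returns True; else False.
- arm.move_j(angles): joint-space move.
- arm.grip(opening, force=None): opening from 0.0 (shut) to 1.0 (fully open); force is the grip in N (None keeps the last); returns when the fingers have stopped.
- arm.hold(seconds).
- arm.solve_ik(position, orientation): joint angles nearest the present ones, or None.
- capture(name): name is "scene" or "top" or "wrist"; returns a dict with "frame" (400x640x3 uint8, red, green, blue), "vfov" (degrees; the focal length in pixels is half the picture's height over the tangent of half this angle, whatever the lens; pixels are square), "cx", "cy" (the principal point, pixels), "xyz" and "rotation" of the camera in the world; the wrist camera has in their place "T_tool_cam" (4x4, takes a point from camera to tool coordinates, whose origin is the TCP and whose axes are the flange's). Camera axes: x right, y down, z forward; pixel columns grow to the right and rows downward; lengths in m; the calibration is good to about 2 mm. The wrist camera is an equidistant fisheye: a pixel r from the principal point sees the ray r / f radians off the axis. A picture is of the moment at which its call begins: read the wrist's pose just before it. There is no depth.
A pose or a line that the arm cannot do raises arm.MotionError and nothing moves.
- arm.close_job(): hands the job in; it is judged then, once.
Trained networks look in the newest picture that a camera, given by its name, has taken for a name from the list of things; names that differ only in an ending like _2 or _b are one class to them, and where a whole thing is asked for, a point or a joint stands for the part that bears it (a point fixed in the world has none). Each returns a list of dicts, best first, with "score" (0 to 1); they miss things now and then, are a little off and sometimes report something else, mostly with a low value. They report only what shows in the picture. A call takes as long as a camera call. They do not tell look-alikes from the thing itself.
- nets.spot_in(label, camera): "location" ([column, row] in pixels, amid what is visible of it).
Readings, each from a call of its own:
- arm.get_time(): time.
- arm.get_joints(): joint angles.
- arm.get_joint_velocities(): joint speeds.
- arm.get_effort(): joint torques, N m.
- arm.get_ee_pos(): TCP position.
- arm.get_eef_rot(): TCP orientation.
- arm.get_force(): force on the tool from outside, world axes, zero at the start.
- arm.get_ft_torque(): the same for the moment, N m.
- arm.get_grip_width(): opening from 0.0 (shut) to 1.0 (fully open).
- arm.get_finger_force(): force on a finger pad.
Only numpy, scipy, OpenCV 4.12 (cv2) and the standard library are available. Lean on these libraries where they do the work, as an engineer would, in place of code of your own. Each camera call takes 0.05 s, during which the arm holds its last target. There are 200 camera calls.

## Working session

There is one attempt and no reset: what is moved stays moved. The work goes in short steps, each a Python script; the robot and the scene stay as the last script left them, time stands still between calls to the robot, and variables do not carry over. Pictures are saved under pics/ and viewed, at most 10 in all, crops included, and the job is handed in when it is done.

```bash
mkdir -p pics; ls
cat > h.py <<'E'
import numpy as np, cv2
from cell import arm, capture, nets
from scipy.spatial.transform import Rotation as R
def save(c,n): cv2.imwrite('pics/'+n+'.png',cv2.cvtColor(c['frame'],cv2.COLOR_RGB2BGR))
def ray(c,px):
    f=200/np.tan(np.radians(c['vfov'])/2)
    d=np.array([(px[0]-c['cx'])/f,(px[1]-c['cy'])/f,1.0])
    Rm=np.array(c['rotation']); return np.array(c['xyz']),Rm@(d/np.linalg.norm(d))
def wray(c,px,pos,rpy):
    f=200/np.tan(np.radians(c['vfov'])/2)
    u=np.array([px[0]-c['cx'],px[1]-c['cy']]);r=np.hypot(*u);t=r/f
    d=np.array([*(np.sin(t)*u/max(r,1e-9)),np.cos(t)])
    T=np.array(c['T_tool_cam']);Rt=R.from_euler('xyz',rpy,degrees=True).as_matrix()
    return np.array(pos)+Rt@T[:3,3],Rt@T[:3,:3]@d
def atz(o,d,z): return o+d*(z-o[2])/d[2]
def tri(rs):
    A=np.zeros((3,3));b=np.zeros(3)
    for o,d in rs:
        P=np.eye(3)-np.outer(d,d);A+=P;b+=P@o
    x=np.linalg.solve(A,b); return x,[np.linalg.norm((np.eye(3)-np.outer(d,d))@(x-o)) for o,d in rs]
E
python3 - <<'E'
from h import *
for n in ['scene','top']:
    c=capture(n);save(c,n);print(n,c['vfov'],c['cx'],c['cy'],c['xyz'],np.round(c['rotation'],3).tolist())
    for l in ['carrier','nest','crank_grip','latch_arm','latch_knob','latch_pivot','axle','tin','magnet','scraper','cradle']:
        try:
            print(l,[(np.round(d['location']).tolist(),round(d['score'],2)) for d in nets.spot_in(l,n)][:4])
        except Exception as e: print(l,e)
print(arm.get_eef_rot(),arm.get_time())
E
```

```text
pics
scene 43.308045683089155 306.4080605289207 200.68283977385084 [ 1.50922077 -0.03211128  1.21430054] [-136.748, -1.137, 85.352]
carrier [([362.0, 174.0], 0.94), ([434.0, 228.0], 0.86), ([360.0, 214.0], 0.58)]
nest [([267.0, 209.0], 0.93), ([225.0, 275.0], 0.41)]
crank_grip [([266.0, 211.0], 0.75), ([292.0, 223.0], 0.25)]
latch_arm [([294.0, 226.0], 0.98)]
latch_knob []
latch_pivot [([294.0, 224.0], 0.77)]
axle [([266.0, 230.0], 0.72)]
tin [([317.0, 283.0], 0.93), ([295.0, 222.0], 0.25)]
magnet [([362.0, 275.0], 0.67)]
scraper [([223.0, 274.0], 0.9), ([361.0, 214.0], 0.44), ([291.0, 223.0], 0.16)]
cradle [([266.0, 213.0], 0.79), ([291.0, 222.0], 0.17)]
top 42.020671647320995 311.7010276763404 193.26437370056664 [0.32905674 0.08148417 1.49751393] [-173.393, -0.403, -90.362]
carrier [([246.0, 210.0], 0.85), ([170.0, 187.0], 0.66), ([237.0, 274.0], 0.63)]
nest [([359.0, 170.0], 0.64), ([355.0, 182.0], 0.34), ([331.0, 145.0], 0.29)]
crank_grip [([354.0, 170.0], 0.82)]
latch_arm [([328.0, 145.0], 0.94)]
latch_knob [([332.0, 146.0], 0.78)]
latch_pivot [([330.0, 144.0], 0.69), ([359.0, 171.0], 0.15)]
axle []
tin [([308.0, 118.0], 0.69)]
magnet []
scraper [([393.0, 142.0], 0.93), ([328.0, 144.0], 0.41)]
cradle [([355.0, 171.0], 0.57), ([358.0, 183.0], 0.4), ([261.0, 124.0], 0.24)]
[1.79992296e+02 6.37189390e-04 2.16430174e+01] 1.2
```

```bash
sed -i "s/Rm=np.array(c\['rotation'\])/Rm=R.from_euler('xyz',c['rotation'],degrees=True).as_matrix()/" h.py
python3 - <<'E'
import cv2
a=cv2.imread('pics/scene.png');b=cv2.imread('pics/top.png')
cv2.imwrite('pics/scene_c.png',cv2.resize(a[120:320,180:480],(800,533),interpolation=cv2.INTER_CUBIC))
cv2.imwrite('pics/top_c.png',cv2.resize(b[90:315,130:430],(800,600),interpolation=cv2.INTER_CUBIC))
E
```

```text
(no output)
```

View pics/scene_c.png

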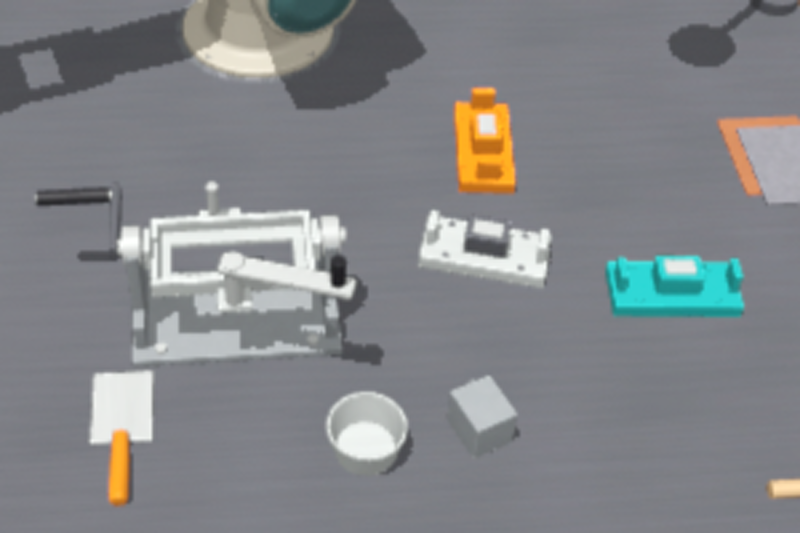

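View pics/top_c.png

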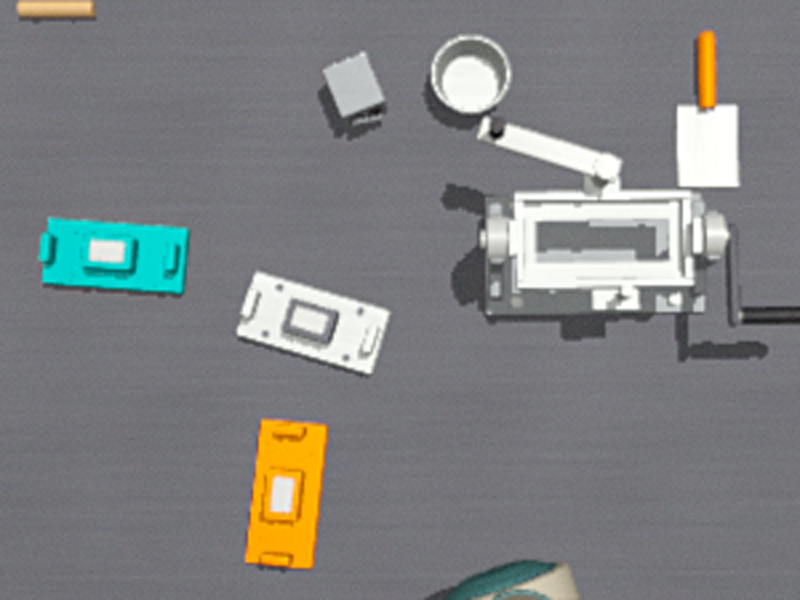

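The scene view (crop, 2.67x) shows the bare carrier at about (485,245), between the orange and turquoise look-alikes. The fixture has its crank on the left at (75,197), the knob at (338,268) and the pivot at (233,262). The top view puts the carrier at (312,322), the knob at (497,125), the pivot at (606,165) and the nest at (602,240).

Run:
```python
from h import *
s=capture('scene');t=capture('top')
S=lambda u,v:ray(s,(180+u*.375,120+v*.375)); T=lambda u,v:ray(t,(130+u*.375,90+v*.375))
for n,a,b in [('knobtop',(338,258),(497,122)),('pivot',(233,260),(606,163)),('nearpost',(212,184),(626,290)),('handle inner',(113,193),(742,315)),('blocktop',(488,229),(312,319))]:
    x,e=tri([S(*a),T(*b)]);print(n,x.round(4),np.round(e,4))
for p in [(258,271),(390,310),(372,374),(237,335)]: print('corner',atz(*T(*p),.02).round(4))
for p in [(518,193),(692,193),(692,288),(518,288)]: print('frame',atz(*T(*p),.122).round(4))
for p in [(470,75),(353,87)]: print('tin/mag',atz(*T(*p),.045).round(4))
w=capture('wrist');print(w['vfov'],np.round(w['T_tool_cam'],3).tolist())
```

```text
knobtop [0.6248 0.0597 0.2071] [0.001 0.001]
pivot [ 0.5914 -0.0457  0.1739] [0.0015 0.0015]
nearpost [ 0.4687 -0.0649  0.1622] [0.0007 0.0007]
handle inner [ 0.4464 -0.1793  0.133 ] [0.0037 0.0037]
blocktop [0.4522 0.2535 0.0495] [0.0026 0.0026]
corner [0.5062 0.3125 0.02  ]
corner [0.4635 0.1712 0.02  ]
corner [0.3954 0.1902 0.02  ]
corner [0.4377 0.3339 0.02  ]
frame [0.5714 0.0367 0.122 ]
frame [ 0.5705 -0.1383  0.122 ]
frame [ 0.4745 -0.136   0.122 ]
frame [0.4755 0.0375 0.122 ]
tin/mag [0.7133 0.0844 0.045 ]
tin/mag [0.7007 0.2096 0.045 ]
65.70646984690485 [[-0.001, -0.944, -0.329, 0.086], [1.0, -0.001, -0.0, 0.001], [0.0, -0.329, 0.944, -0.166], [0.0, 0.0, 0.0, 1.0]]
```

Run:
```python
from h import *
import pickle
V={}
for n,p,y in [('B',(.52,-.13,.26),0),('A',(.52,.03,.26),0),('D',(.45,.20,.2),-16.7),('C',(.46,.29,.2),-16.7)]:
    arm.goto(list(p),[180,0,y]);arm.hold(.15)
    P,E=arm.get_ee_pos(),arm.get_eef_rot();c=capture('wrist');save(c,n);V[n]=(c,P,E)
    for l in (['nest','crank_grip','latch_knob','latch_pivot','latch_arm'] if n in 'AB' else ['carrier']):
        print(n,l,[(np.round(d['location'],1).tolist(),round(d['score'],2)) for d in nets.spot_in(l,'wrist')][:3])
pickle.dump(V,open('V.pkl','wb'));print(arm.get_time(),arm.get_joints())
```

```text
B nest [([238.7, 155.7], 0.86)]
B crank_grip [([241.9, 155.7], 0.6)]
B latch_knob [([162.9, 106.1], 0.75)]
B latch_pivot [([158.4, 103.0], 0.91)]
B latch_arm [([159.1, 105.2], 0.89)]
A nest [([384.5, 156.0], 0.59)]
A crank_grip [([382.8, 156.9], 0.76)]
A latch_knob [([330.9, 96.9], 0.98)]
A latch_pivot [([330.2, 93.4], 0.71)]
A latch_arm [([332.4, 96.4], 0.82)]
D carrier [([120.5, 181.6], 0.88), ([273.8, 182.4], 0.8), ([301.0, 302.0], 0.66)]
C carrier [([350.6, 171.9], 0.97), ([173.0, 167.2], 0.83), ([621.6, 5.8], 0.5)]
6.45 [ 2.82432134e+01  6.07082622e+00  7.77095078e+01 -5.64376169e-03
  9.61919835e+01  1.35025718e+02]
```

View pics/A.png

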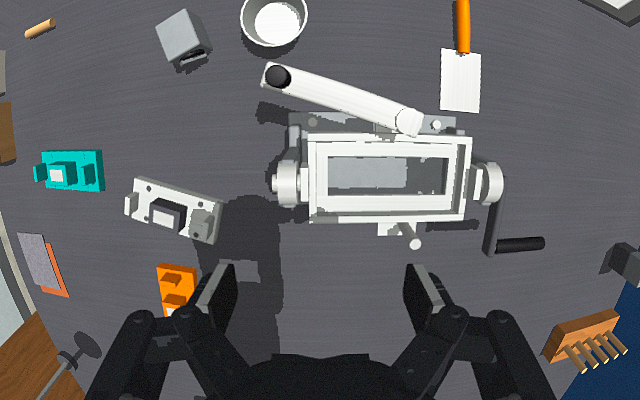

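View pics/B.png

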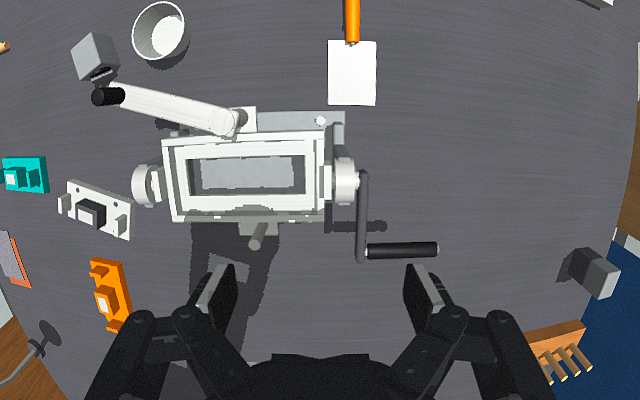

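View pics/C.png

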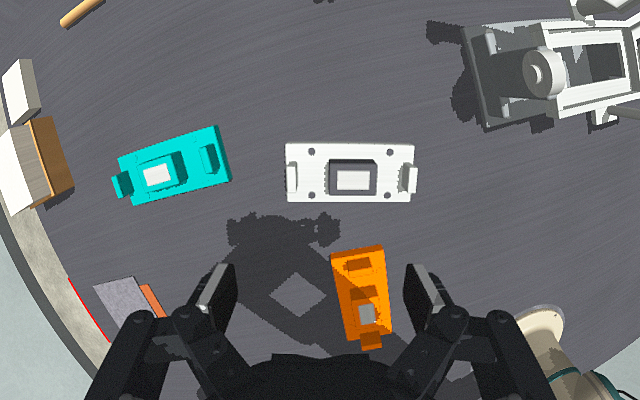

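View pics/D.png

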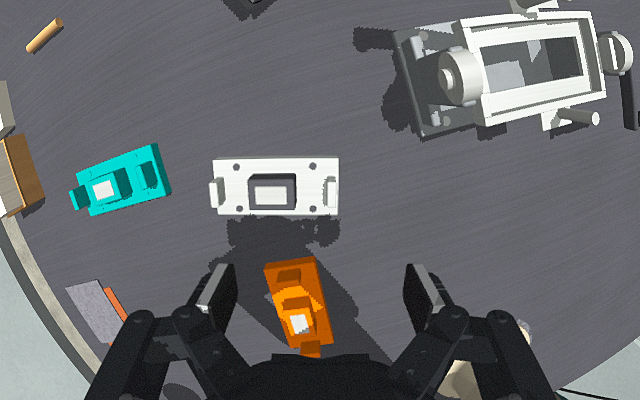

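A shows the knob top at (278,77), the pivot at (408,120), the nest frame spanning (307–471, 135–223) and the crank handle at (500–543, 245). B shows the same parts shifted, with the handle at (370–436, 250) and the knob at (101,97). C and D show the real carrier at (352,175) and (275,187), between the orange and turquoise ones. I'll zoom in on the frame to get its edges.

Run:
```python
import cv2,numpy as np
a=cv2.imread('pics/A.png')[100:250,260:560];b=cv2.imread('pics/B.png')[100:250,125:425]
m=np.vstack([cv2.resize(x,(600,300),interpolation=cv2.INTER_CUBIC) for x in (a,b)])
cv2.imwrite('pics/AB.png',m)
```

```text
(no output)
```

View pics/AB.png

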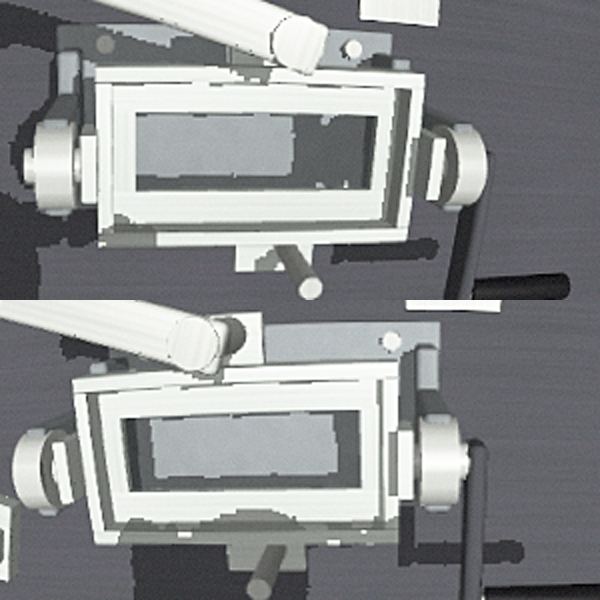

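Zoomed (2x), the floor opening in A has corners at (135,112), (378,116), (372,190) and (135,189). In B they are at (120,418), (362,412), (360,489) and (126,492). There are bearing discs just outside each end of the frame. Next I triangulate.

Run:
```python
from h import *
import pickle
V=pickle.load(open('V.pkl','rb'))
A=lambda u,v:wray(V['A'][0],(260+u/2,100+v/2),*V['A'][1:]); B=lambda u,v:wray(V['B'][0],(125+u/2,100+(v-300)/2),*V['B'][1:])
def go(n,a,b):
    x,e=tri([A(*a),B(*b)]);print(n,x.round(4),np.round(max(e),4));return x
F=[go('floor',a,b) for a,b in [((135,112),(120,418)),((378,116),(362,412)),((372,190),(360,489)),((135,189),(126,492))]]
O=[go('outer',a,b) for a,b in [((95,68),(73,380)),((424,73),(397,363)),((410,240),(399,545)),((99,246),(98,544))]]
for Q in(F,O):
    print('mean',np.mean(Q,0).round(4)); d=(Q[0]+Q[3]-Q[1]-Q[2]);print('yaw',np.degrees(np.arctan2(-d[0],d[1])))
go('post',(311,289),(260,588));go('pivot',(300,44),(193,345))
go('knob',((279-260)*2,(77-100)*2),((100-125)*2,(97-100)*2+300))
go('handleL',((500-260)*2,(248-100)*2),((370-125)*2,(251-100)*2+300));go('handleR',((543-260)*2,(241-100)*2),((436-125)*2,(249-100)*2+300))
go('discRout top',(487,150),(468,458));go('discL',(37,150),(20,460));go('disc inner R',(440,150),(425,470))
C=lambda p:wray(V['C'][0],p,*V['C'][1:]); D=lambda p:wray(V['D'][0],p,*V['D'][1:])
Q=[]
for a,b in [((286,142),(213,158)),((414,145),(338,157)),((414,203),(339,214)),((286,202),(213,215)),((311,151),(236,167)),((388,151),(313,166)),((387,194.5),(313,208)),((311,194.5),(239,208.5)),((354,180),(270,194.5))]:
    x,e=tri([C(a),D(b)]);Q.append(x);print('car',x.round(4),np.round(max(e),4))
for q in (Q[:4],Q[4:8]): print(np.mean(q,0).round(4));d=q[0]+q[3]-q[1]-q[2];print('yaw',np.degrees(np.arctan2(-d[0],d[1])))
```

```text
floor [0.5471 0.0204 0.1048] 0.0
floor [ 0.5468 -0.1163  0.1033] 0.0004
floor [ 0.5055 -0.1149  0.1091] 0.0001
floor [0.5051 0.0203 0.1084] 0.0005
outer [0.5721 0.0406 0.1193] 0.0001
outer [ 0.5746 -0.1346  0.1201] 0.0004
outer [ 0.4808 -0.1357  0.1264] 0.0005
outer [0.4759 0.0399 0.117 ] 0.0002
mean [ 0.5261 -0.0476  0.1064]
yaw 0.03982795786340263
mean [ 0.5259 -0.0475  0.1207]
yaw 1.2131572116836369
post [ 0.4696 -0.067   0.1579] 0.0007
pivot [ 0.5894 -0.0477  0.1698] 0.0
knob [0.6237 0.0576 0.1994] 0.0003
handleL [ 0.4519 -0.1835  0.1406] 0.0013
handleR [ 0.4509 -0.2604  0.1338] 0.001
discRout top [ 0.5354 -0.1678  0.1433] 0.0036
discL [0.535  0.0678 0.1421] 0.0009
disc inner R [ 0.5276 -0.1481  0.1263] 0.0064
car [0.5084 0.3148 0.0167] 0.0003
car [0.4643 0.1732 0.0174] 0.0006
car [0.4003 0.1908 0.0293] 0.0016
car [0.4463 0.3333 0.0375] 0.0004
car [0.4897 0.2907 0.018 ] 0.0002
car [0.4625 0.2042 0.0099] 0.0009
car [0.4139 0.2189 0.0174] 0.0
car [0.4401 0.3061 0.0182] 0.0003
car [0.4537 0.2539 0.0538] 0.0006
[0.4548 0.253  0.0252]
yaw -17.60671828322361
[0.4516 0.255  0.0159]
yaw -17.101478826850574
```

Run:
```python
from h import *
arm.goto([.452,.254,.12],[180,0,-17.1])
arm.line_to([.452,.254,.034],speed=.1,threshold=8)
arm.grip(0,50);print(arm.get_ee_pos(),arm.get_grip_width(),arm.get_finger_force())
f0=np.array(arm.get_force())
arm.line_to([.452,.254,.12],speed=.1)
print(np.array(arm.get_force())-f0,arm.get_ft_torque(),arm.get_grip_width())
arm.line_to([.452,.254,.24],speed=.25)
arm.goto([.526,-.0477,.24],[180,0,.3]);arm.hold(.2)
arm.line_to([.526,-.0477,.17],speed=.12)
c=capture('wrist');save(c,'carry');print(arm.get_ee_pos(),arm.get_eef_rot(),arm.get_force(),arm.get_time())
```

```text
[0.45197234 0.25396912 0.03396242] -0.00035404392477196805 0.0
[ 1.90357758  0.33232    -1.36523596] [ 0.02955798  0.04291551 -0.01763808] 0.000546212820506637
[ 0.52657137 -0.04774791  0.1712417 ] [ 1.79981636e+02 -1.16990242e-01  3.02289908e-01] [-0.58920024 -0.71694551 -0.11944212] 12.475
```

View pics/carry.png

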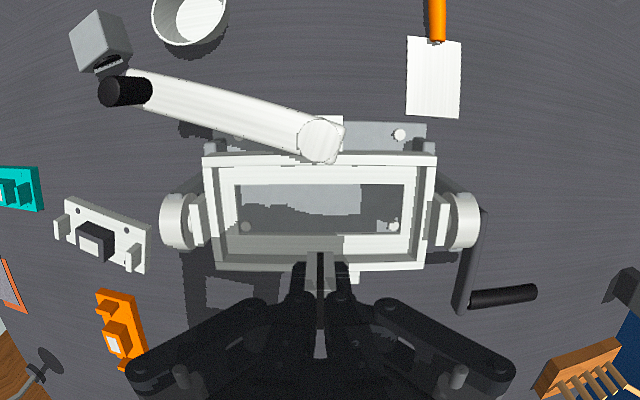

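The gripper is empty: the fingers are fully shut at (320,270). The carrier is still on the bench at about (100,235), and the nest and latch are unchanged. I'll check numerically whether the carrier moved.

Run:
```python
from h import *
P=arm.get_ee_pos()
for n in('scene','top'):
    c=capture(n);f=200/np.tan(np.radians(c['vfov'])/2);Rm=R.from_euler('xyz',c['rotation'],degrees=True).as_matrix()
    im=cv2.imread('pics/%s2.png'%n)
    for dz in(-.011,.05):
        q=Rm.T@(np.array(P)+[0,0,dz]-c['xyz']);print(n,dz,(c['cx']+f*q[0]/q[2],c['cy']+f*q[1]/q[2]))
    x,y=(c['cx']+f*q[0]/q[2],c['cy']+f*q[1]/q[2]);x0,y0=int(x)-50,int(y)-50;print(x0,y0)
    k=cv2.resize(im[y0:y0+100,x0:x0+100],(400,400),interpolation=cv2.INTER_CUBIC)
    m=k if n=='scene' else np.hstack([m,k])
cv2.imwrite('pics/chk.png',m)
w=capture('wrist');print(w['cx'],w['cy'],np.round(w['T_tool_cam'],4))
```

```text
scene -0.011 (np.float64(265.69383099974215), np.float64(203.69585580445192))
scene 0.05 (np.float64(264.83308245806813), np.float64(188.6759342376377))
214 138
top -0.011 (np.float64(357.3460920294137), np.float64(176.8389368293449))
top 0.05 (np.float64(359.6594857684554), np.float64(173.24003513206367))
309 123
319.8386606433688 203.82828443687646 [[-1.300e-03 -9.442e-01 -3.295e-01  8.590e-02]
 [ 1.000e+00 -1.300e-03 -3.000e-04  2.000e-04]
 [-2.000e-04 -3.295e-01  9.442e-01 -1.664e-01]
 [ 0.000e+00  0.000e+00  0.000e+00  1.000e+00]]
```

View pics/chk.png

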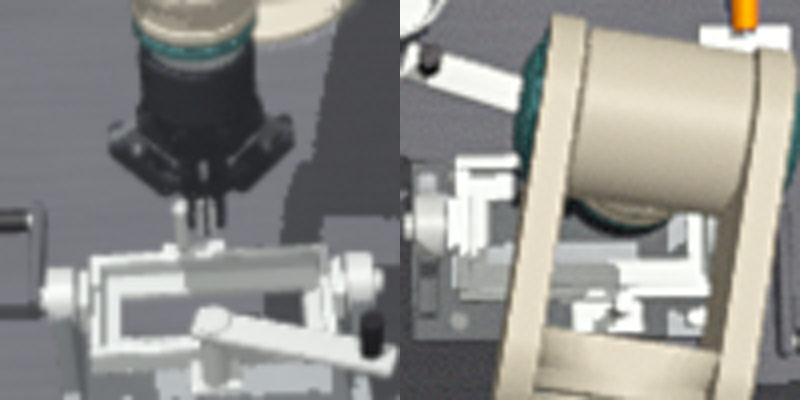

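The scene view shows the shut tips at pixel (266,194). I predicted (266,204), and the wrist picture agrees with the seen position. So the fingertips sit roughly 35–40 mm farther back than stated, and the fingers closed above the block. I'll measure this by touching the bare bench with shut fingers.

Run:
```python
from h import *
arm.line_to([.52,-.0477,.24],speed=.25)
arm.goto([.38,.06,.06],[180,0,0]);arm.hold(.2)
arm.line_to([.38,.06,.02],speed=.1,threshold=5)
f0=arm.get_force();r=arm.line_to([.38,.06,-.04],speed=.04,threshold=5)
print(r,arm.get_ee_pos(),arm.get_force(),f0,arm.get_time())
arm.line_to([.38,.06,.06],speed=.2)
```

```text
True [ 0.37983596  0.05999434 -0.02478388] [-3.39031277 -0.14226065  8.93630919] [ 0.44493099 -0.0724275   0.16985834] 16.1
```

Confirmed: contact came at TCP z = −0.0245, so the tips are 24.5 mm behind the reported TCP. I'll correct all heights for that and go again.

Run:
```python
from h import *
arm.goto([.40,.1,.12],[180,0,-8])
arm.grip(1.0);arm.goto([.452,.254,.06],[180,0,-17.1])
r=arm.line_to([.452,.254,-.002],speed=.1,threshold=8)
arm.grip(0,50);w=arm.get_grip_width();print(r,arm.get_ee_pos(),w,arm.get_finger_force())
if w>.3:
    f0=np.array(arm.get_force())
    arm.line_to([.452,.254,.06],speed=.1);arm.hold(.1)
    print(np.array(arm.get_force())-f0,arm.get_ft_torque(),arm.get_grip_width())
    arm.line_to([.452,.254,.20],speed=.25)
    arm.goto([.526,-.0477,.20],[180,0,.3])
    arm.line_to([.526,-.0477,.135],speed=.15);arm.hold(.2)
    P,E=arm.get_ee_pos(),arm.get_eef_rot();c=capture('wrist');save(c,'carry2');print(P,E,arm.get_force(),arm.get_ft_torque(),arm.get_grip_width())
print(arm.get_time())
```

```text
False [ 0.45259733  0.25440052 -0.0010699 ] 0.5989854899763704 55.125142335891724
[  1.03007438  -1.1573682  -11.425037  ] [-0.03585362  0.0132404  -0.01307071] 0.5955855584757909
[ 0.52674583 -0.04772376  0.13650081] [ 1.79976782e+02 -1.48226010e-01  3.05835639e-01] [ 0.57806467  0.2137185  -5.8298811 ] [0.02983534 0.07335283 0.05888174] 0.6007119799097109
23.3583
```

Run:
```python
from h import *
r=arm.line_to([.526,-.0477,.112],speed=.07,threshold=5);print(r,arm.get_ee_pos())
if not r:
    r=arm.line_to([.526,-.0477,.096],speed=.02,threshold=4)
P=arm.get_ee_pos();print(r,P,arm.get_force(),arm.get_ft_torque(),arm.get_time())
c=capture('wrist');save(c,'placed');print([(d['location'],d['score']) for d in nets.spot_in('carrier','wrist')])
```

```text
False [ 0.52564004 -0.04765014  0.11128864]
True [ 0.52627398 -0.04773406  0.10490796] [0.35779115 0.18894172 5.84874389] [ 0.15988945 -0.0250976  -0.02145704] 24.3167
[([97.7, 343.1], 0.93), ([4.0, 206.0], 0.79), ([237.6, 154.9], 0.72), ([320.6, 246.8], 0.68)]
```

Run:
```python
from h import *
arm.grip(.8);arm.hold(.1)
arm.line_to([.526,-.0477,.20],speed=.2)
c=capture('wrist');P,E=arm.get_ee_pos(),arm.get_eef_rot();save(c,'placed2')
pv=np.array([.590,-.0477]);r=.112
k=lambda t:pv+r*np.array([np.cos(np.radians(t)),np.sin(np.radians(t))])
Z=.1495;t0=72.2
arm.grip(.55);arm.goto([*k(t0),.205],[180,0,t0])
hit=arm.line_to([*k(t0),Z],speed=.12,threshold=8);print('down',hit,arm.get_ee_pos())
if not hit:
    arm.grip(0,30);w=arm.get_grip_width();print('w',w*85,arm.get_finger_force(),arm.get_time())
    if w>.1:
        for t in np.arange(t0+10.3,176,10.3):
            arm.line_to([*k(t),Z],[180,0,t],speed=.12)
        print(t,arm.get_ee_pos(),arm.get_force())
        for t in (180,184):
            h=arm.line_to([*k(t),Z],[180,0,t],speed=.05,threshold=12)
            print(t,h,arm.get_ee_pos(),arm.get_force())
            if h:break
q=np.array(arm.get_ee_pos())[:2]-pv;print(np.degrees(np.arctan2(q[1],q[0]))%360,np.hypot(*q),arm.get_time())
```

```text
down False [0.6244628  0.05870548 0.15029641]
w 16.552333276594823 30.232798755168915 27.8417
175.2 [ 0.47867141 -0.03945265  0.15078604] [-6.11753065 -0.72650696 10.6724894 ]
180 False [ 0.47845474 -0.04751563  0.15076302] [-5.84643213  4.65720966 10.63875373]
184 True [ 0.47898393 -0.04697557  0.15082711] [-0.39498086  8.47658057  4.9904673 ]
179.62612211162013 0.11101843777765695 31.725
```

Run:
```python
from h import *
pv=np.array([.590,-.0477]);k=lambda t:pv+.112*np.array([np.cos(np.radians(t)),np.sin(np.radians(t))])
h=arm.line_to([*k(185),.1505],[180,0,181],speed=.05,threshold=18);print(h,arm.get_ee_pos(),arm.get_force())
arm.grip(.5);arm.line_to([*k(180),.20],speed=.2)
arm.grip(.30);Y=.0163
arm.goto([.5257,Y,.19],[180,0,180.3])
h=arm.line_to([.5257,Y,.1115],speed=.1,threshold=8);print('down',h,arm.get_ee_pos(),arm.get_force())
if not h:
    arm.grip(0,80);w=arm.get_grip_width();print('w',w*85,arm.get_finger_force());z0=arm.get_ee_pos()[2]
    if w>.06:
        f0=arm.get_force()
        h=arm.line_to([.5257,Y,z0+.012],speed=.025,threshold=22)
        print('tug',h,arm.get_ee_pos()[2]-z0,f0,arm.get_force());arm.hold(.3);print(arm.get_force(),arm.get_grip_width()*85)
print(arm.get_time())
```

```text
True [ 0.47874578 -0.04679989  0.15081779] [-0.60412239  9.23209208  4.69743099]
down False [0.52615727 0.0161885  0.11235171] [-0.09665461 -0.40590029 -0.43117557]
w 8.168171062896441 80.04831075668335
tug True 0.0021505638991424214 [0.07419229 1.57498105 5.70913125] [-0.54867439  0.68733356 -5.65265181]
[ 0.27368867  0.26019828 -6.36843735] 8.275688058427994
35.3417
```

Run:
```python
from h import *
p=arm.get_ee_pos()
for th in (25,35):
    h=arm.line_to([.5257,.0163,p[2]+.01],speed=.02,threshold=th)
    print('tug',h,arm.get_ee_pos(),arm.get_force(),arm.get_grip_width()*85)
    arm.hold(.3);print(arm.get_ee_pos()[2],arm.get_force())
print(arm.get_time())
```

```text
tug True [0.52225526 0.01702685 0.11498534] [-0.4124352   0.54772327 -5.48706646] 7.80174145756208
0.1144142580512417 [ 0.3400508  -0.09585232 -4.08512465]
tug True [0.5209848  0.01741913 0.11523691] [ 2.26072651  0.6842721  -4.28643359] 7.7174812470547565
0.11515039468304053 [ 3.01462881 -0.46800443 -3.42741812]
36.7917
```

Run:
```python
from h import *
print(arm.get_eef_rot(),arm.get_ee_pos(),arm.get_grip_width()*85,arm.get_finger_force())
z0=.1124
for dz in (.003,.004,.005,.006,.007,.008):
    arm.line_to([.5257,.0163,z0+dz],[180,0,180.3],speed=.02)
    f=arm.get_force();print(dz,np.round(arm.get_ee_pos(),4),np.round(f,1),round(arm.get_grip_width()*85,2),np.round(arm.get_eef_rot(),2))
    if f[2]<-22:break
print(arm.get_time())
```

```text
[ 179.66274492   -1.73542313 -179.6738635 ] [0.52096389 0.01740078 0.11515039] 8.121209459715693 82.1387779712677
0.003 [0.5253 0.0163 0.1151] [ 0.1  0.3 -5.9] 7.92 [ 1.800e+02 -5.000e-02 -1.797e+02]
0.004 [0.5252 0.0164 0.1157] [ 0.1 -0.2 -9.7] 8.0 [ 1.7999e+02 -9.0000e-02 -1.7970e+02]
0.005 [0.525  0.0164 0.1163] [ -0.3   0.8 -14.5] 7.99 [ 1.7998e+02 -1.4000e-01 -1.7970e+02]
0.006 [0.5248 0.0164 0.1167] [  0.9  -0.6 -23.4] 7.79 [ 179.98   -0.18 -179.7 ]
37.9583
```

```bash
cat > crank.py <<'E'
from h import *
arm.hold(.2);print('held',arm.get_force()[2],arm.get_grip_width()*85)
arm.line_to([.5257,.0163,.1124],[180,0,180.3],speed=.03)
arm.grip(.3);arm.line_to([.5257,.0163,.20],speed=.2)
ax,az,Y,off=.526,.130,-.225,-.0405
p=lambda a:[ax-.08*np.cos(np.radians(a)),Y,az+.08*np.sin(np.radians(a))+off]
arm.grip(.55);a0=p(0);arm.goto([a0[0],Y,.20],[180,0,90.3])
h=arm.line_to(a0,speed=.15,threshold=10);print('down',h,arm.get_ee_pos(),arm.get_force(),arm.get_time())
if not h:
    arm.grip(0,40);w=arm.get_grip_width()*85;print('w',w,arm.get_ee_pos(),arm.get_force())
    if w>12:
        for a in range(12,181,12):
            arm.line_to(p(a),speed=.12);f=np.array(arm.get_force())
            if a%36==0 or np.linalg.norm(f)>25: print(a,np.round(arm.get_ee_pos(),4),f.round(1),round(arm.get_grip_width()*85,1))
            if np.linalg.norm(f)>50: print('stop');break
        else:
            for a in (182,184,186,188):
                arm.line_to(p(a),speed=.03);f=arm.get_force();print(a,np.round(arm.get_ee_pos(),4),np.round(f,1))
                if abs(f[2])>18:break
q=np.array(arm.get_ee_pos());print(np.degrees(np.arctan2(q[2]-off-az,ax-q[0])),arm.get_time())
E
python3 crank.py
```

```text
held -26.384441384558862 7.986288850169364
down False [ 0.44668175 -0.22511207  0.09057045] [0.63768357 0.38428558 0.02186242] 41.6417
w 16.21803425361544 [ 0.44691879 -0.22529063  0.09046524] [ 3.35107694 -0.00555427  1.69205798]
36 [ 0.4614 -0.2251  0.1361] [ 4.1 -2.  -2.3] 16.7
72 [ 0.5012 -0.2248  0.1657] [-1.4  1.9  4.2] 16.4
108 [ 0.5515 -0.2244  0.1661] [1.1 4.1 5.3] 16.5
144 [ 0.592  -0.224   0.1365] [5.8 4.9 2.4] 16.7
180 [ 0.6069 -0.2239  0.0895] [5.3 5.7 1.4] 16.4
182 [ 0.6071 -0.224   0.0892] [-0.6  7.6 11.4]
184 [ 0.6072 -0.224   0.089 ] [-5.1  9.9 21.6]
-179.6395407747308 46.8833
```

Run:
```python
from h import *
arm.grip(.55);p=arm.get_ee_pos()
arm.line_to([p[0],p[1],.22],speed=.2)
arm.goto([.36,-.30,.22],[180,0,90]);arm.hold(.2)
s=capture('scene');save(s,'s3');t=capture('top');save(t,'t3')
a=cv2.imread('pics/s3.png')[150:300,180:380];b=cv2.imread('pics/t3.png')[90:240,240:440]
cv2.imwrite('pics/fin.png',np.hstack([cv2.resize(x,(400,300),interpolation=cv2.INTER_CUBIC) for x in(a,b)]))
print(arm.get_force(),arm.get_time())
```

```text
[0.00951631 0.14224841 0.21142089] 49.425
```

View pics/fin.png

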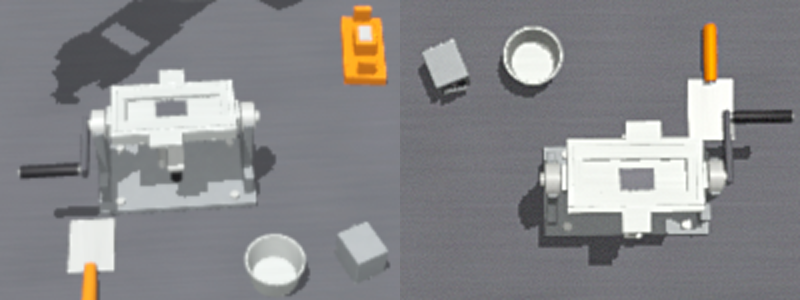

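In the final picture the cradle is turned right over. The plate fills the floor opening at (172,107) and (636,180), the knob hangs under the middle at (176,175), and the crank is on the far side. The tin, magnetic base and scraper are where they were, and the robot is clear.

```bash
python3 -c "
from cell import arm
print(arm.close_job())"
```

```text
the job is handed in; nothing more can be done
None
```

The job is handed in at about 49 s: the carrier is nested and latched, it held a lug tug of about 26 N, and the cradle is turned right over to its stop with the bystanders where they were; a first grasp closed empty because the fingertips sit about 36 mm farther back than stated, and I corrected for that.

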